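# Close a filled jewellery carton and add it to the stack under the spool rack

### The job

Close the filled shipping carton: fold the two short end flaps in first, then the two long flaps down over them until all lie flat. Then, keeping it upright, set it down gently and squarely on top of the stack of closed cartons that stands under the wire-spool rack, its edges in line with the carton below, and let go. Do not knock the rack or shift the stack, and leave the glass, the glue bottle and the wire spool as they stand.

Things in the scene. Friction and masses are not known exactly. Their poses are not given: they have to be found in the camera images.
- carton: Open, filled kraft carton, loose on the bench, 0.3 to 0.5 kg. Outside 140 mm long (its x) by 64 mm wide (its y); wall rim 50 mm up, 55 mm high when closed. Starts with its x within 35 degrees of world y. Origin: centre of the underside, z up. Gift boxes inside reach 39 mm up. The plain stiff long walls can be gripped across the 64 mm width.
- end_flap_front (a joint): End flap on the carton's -x end: 58 mm wide, 30 mm deep, 2 mm thick, hinged at x = -70 mm, z = 50 mm (carton frame). Angle in rad: 0 = folded in, flat on the box, where it stops; 1.57 = upright; more = leaning outward (starts 1.75 to 2.4; stop at 2.75). The crease is light (0.2 N at the free edge turns it) and stays where left; a flap leaning far out is best lifted as it is pushed.
- end_flap_back (a joint): End flap on the carton's +x end, hinged at x = +70 mm, z = 50 mm; otherwise the same. The end flaps lie under the long flaps.
- long_flap_left (a joint): Long flap on the carton's +y side: 138 mm long, 30 mm deep, 2 mm thick, hinged at y = +32 mm, z = 53 mm (carton frame), so that it lies just above the end flaps. Angle, starts and crease as for the end flaps. Shut, the two long flaps nearly meet along the middle of the top.
- long_flap_right (a joint): Long flap on the carton's -y side, hinged at y = -32 mm, z = 53 mm; otherwise the same.
- stack_top: Upper of two closed, taped cartons stacked on the bench, loose, 0.4 kg, 140 (x) x 64 (y) x 55 mm (z). Origin: centre of its underside, 55 mm above the bench; its flat top is 55 mm higher. The carton goes on this one and may be turned end for end.
- stack_low: Lower closed carton of the stack, of the same size, standing on the bench. Origin: centre of its underside.
- rack: Fixed wooden spool rack over the stack, open on both long sides. Two posts (18 mm in its x, 30 mm in y, 301 mm tall) stand at x = +168 and -168 mm on feet 22 mm wide in x, 150 mm long in y, 16 mm high. Origin: on the bench under the middle of its rod (along its x, near world x). The stack stands under the rod, its length across it, up to 25 mm off the middle in x.
- rack_rod (a point): Middle of the rack's rod, 280 mm up, along the rack's x. Wire spools of 90 mm diameter fill it from post to post: their lowest line is 235 mm up and they reach 45 mm either side of the rod. So an upright gripper has no room over the stack; the tool must come in under them from a long side of the rack, leaning back out.
- glass: Clear drinking glass, bystander, upright, 76 mm across the rim, 105 mm tall. Origin: centre of its foot.
- glue: White glue bottle with an orange cap, bystander, upright, 40 mm diameter, 150 mm tall. Origin: centre of its foot.
- wire_spool: Flat spool of stringing wire with a yellow label, bystander, lying on the bench, 72 mm diameter, 28 mm high. Origin: centre of its underside.

How it is judged:
On the way, in this order (a step that is already met when the one before it is completed fails the run):
1. both short end flaps are folded down flat while both long flaps still stand open (value of joint each of end_flap_front, end_flap_back below 0.15 rad and value of joint each of long_flap_left, long_flap_right above 1 rad), for 0.1 s.
2. all four flaps are folded down flat with the carton standing on the bench (value of joint each of end_flap_front, end_flap_back, long_flap_left, long_flap_right below 0.12 rad and height (world z) of carton below 0.01 m and angle between carton's own z axis and vertical below 0.1 rad), for 0.2 s.
3. the closed carton stands on the stack (value of joint each of end_flap_front, end_flap_back, long_flap_left, long_flap_right below 0.12 rad and x of carton in the frame of stack_top between -0.008 and 0.008 m and y of carton in the frame of stack_top between -0.008 and 0.008 m and z of carton in the frame of stack_top between 0.05 and 0.06 m), for 0.2 s.
At the end, for the whole second after the job is handed in: All four flaps are within 0.12 rad of flat; the carton stands still on the upper stacked carton, within 8 mm of it lengthwise and crosswise, within 0.10 rad of its direction (either way round) and level within 0.05 rad, with the stack below it level too (all of step 3 and angle between the x axis of carton and the x axis of stack_top, either way round below 0.1 rad and angle between each of carton, stack_top's own z axis and vertical below 0.05 rad and linear speed of carton below 0.02 m/s and angular speed of carton below 0.2 rad/s); the robot touches nothing.
It fails at once if the carton is tipped by more than 0.5 rad (angle between carton's own z axis and vertical above 0.5 rad).
It fails at once if the carton is dropped or thrust onto the stack: faster than 0.35 m/s within 30 mm of its place (horizontal distance between carton and stack_top below 0.03 m and linear speed of carton above 0.35 m/s).
It fails at once if the rack is knocked with more than 5 N (contact force between any of the arm, the fingers, carton and rack above 5 N).
It fails at once if a carton of the stack is shifted by more than 15 mm (distance of any of stack_low, stack_top from where it was at the start of the episode above 0.015 m).
It fails at once if the glass, glue bottle or wire spool is moved by more than 25 mm or tipped (distance of any of glass, glue, wire_spool from where it was at the start of the episode above 0.025 m or angle between any of glass, glue, wire_spool's own z axis and vertical above 0.3 rad).
It also fails if it takes over 72 s, if anything falls off the work surface, if the arm or the gripper's body presses on something with over 40 N, if the wrist force passes 120 N, or if a joint passes its speed limit or range.

### The arm

A 7-joint arm with a two-finger parallel gripper is mounted at the origin on the work surface. World frame = base frame: x ahead of the robot, y to its left, z up, the work surface at z = 0. Lengths are in m, angles in rad, forces in N, time in s.
With the tool pointing down it reaches from about 0.425 to 0.875 m from the base axis. Payload 4.7 kg.
Tool frame: the origin (TCP) lies midway between the tips of the shut fingers; the grasp point (between the pads) lies 19 mm behind it; z points along the fingers, y is the line along which they close (so a half turn about z gives the same grasp; the last joint's range is limited). The gripper opens to 87 mm and grips with 3 to 60 N. Pads are 19 mm wide; open, the fingers measure 117 mm over their backs; the gripper's body (75 mm by 190 mm) begins 51 mm behind the grasp point.
Start: joints at [-1.215, 0.321, -0.07, 1.45, 0.023, 1.371, -0.057], TCP at [0.218, 0.612, 0.223] pointing down, gripper open.
Joint ranges: [-2.86, 2.86], [-0.3, 2.09], [-1.38, 1.24], [0.06, 2.45], [-1.56, 4.7], [0.09, 2.05], [-2.69, 2.69]. Speed limits (rad/s): [2.57, 2.57, 3.14, 3.14, 3.14, 3.14, 3.14].

### API

Orientations are given as a rotation vector (axis times angle).
In Python, from bench import ctrl gives the robot as it stands. The module is installed in compiled form; this text tells all that it offers.
- The arm moves only by the tool carry_out, never from a script. Its argument "steps" is a list of rows, each a list of 7 numbers: the turn, a rotation vector about the world's x, y, z in degrees, then the shift along the world's x, y, z in cm, then the opening, from 0 (shut) to 1 (fully open). A call has 1 to 12 rows; each row is the pose to reach, as a shift and turn from the pose commanded when the call began; what a row does not reach only later rows make up. A row lasts 1/10 s, in which the tool goes at most 50 mm and 8.59 degrees, less where a joint would pass 70% of its speed; a pose out of reach is approached as far as the arm can. A call with a gripper value outside its range is refused whole. The fingers move at their own pace and stop on an object; "squeeze" is the grip in N (left out, the last holds). Time passes only in rows, so rows that repeat a pose let the fingers close. It gives the time, the measured TCP pose, the force, the opening and the grip force at its end, in the units of the state.
- ctrl.get_state(): the state, without advancing time (a new reading comes with each control period).
- ctrl.get_image(name): name is "scene" or "top" or "wrist"; returns a dict with "pixels" (420x560x3 uint8, red, green, blue), "camera_matrix" (3x3 intrinsics, pixels), "cam_to_world" (4x4, takes a point from camera to world coordinates); the wrist camera has in their place "T_tool_cam" (4x4, takes a point from camera to tool coordinates, whose origin is the TCP and whose axes are the flange's). Camera axes: x right, y down, z forward; pixel columns grow to the right and rows downward; lengths in m; the calibration is good to about 2 mm. A picture is of the moment at which its call begins: read the wrist's pose just before it. There is no depth.
- ctrl.close_job(): hands the job in; it is judged then, once.
The state is a dict: "time": time; "joint_positions": joint angles; "qd": joint speeds; "joint_torque": joint torques, N m; "position": TCP position; "tool_rot": TCP orientation; "ft_force": force on the tool from outside, world axes, zero at the start; "torque": the same for the moment, N m; "grip_width": opening from 0.0 (shut) to 1.0 (fully open); "grip_force": force on a finger pad.
Only numpy, scipy, OpenCV 4.12 (cv2) and the standard library are available. Lean on these libraries where they do the work, as an engineer would, in place of code of your own. Each camera call takes 0.05 s, during which the arm holds its last target. There are 200 camera calls.

## Working session

There is one attempt and no reset: what is moved stays moved. The work goes in short steps, Python scripts to look and compute and a tool call to move; the robot and the scene stay as the last step left them, time stands still between calls to the robot, and variables do not carry over. Pictures are saved under pics/ and viewed, at most 10 in all, crops included, and the job is handed in when it is done.

Besides the shell and the picture viewer there is one more tool, called after "Call:" as a command line: name --pt "numbers of a row" for each row, then --argument value for the rest. carry_out: Moves the arm, as the interface text tells. Its arguments: {"type":"object","properties":{"steps":{"type":"array","items":{"type":"array","items":{"type":"number"}}},"squeeze":{"type":"number"}},"required":["steps"]}

```bash
mkdir -p pics
cat > h.py <<'E'
import numpy as np, cv2
from scipy.spatial.transform import Rotation as R
from bench import ctrl
def snap(name,fn=None):
    s=ctrl.get_state(); im=ctrl.get_image(name)
    K=np.array(im['camera_matrix'])
    if 'cam_to_world' in im: T=np.array(im['cam_to_world'])
    else:
        W=np.eye(4);W[:3,:3]=R.from_rotvec(s['tool_rot']).as_matrix();W[:3,3]=s['position'];T=W@np.array(im['T_tool_cam'])
    if fn: cv2.imwrite('pics/'+fn,im['pixels'][:,:,::-1])
    np.savez('pics/'+name+'.npz',K=K,T=T,p=im['pixels'])
    return K,T,im['pixels']
def load(name):
    d=np.load('pics/'+name+'.npz');return d['K'],d['T'],d['p']
def atz(K,T,uv,z):
    uv=np.atleast_2d(uv).astype(float);d=np.c_[uv,np.ones(len(uv))]@np.linalg.inv(K).T@T[:3,:3].T
    o=T[:3,3];return o+d*((z-o[2])/d[:,2:])
def proj(K,T,P):
    P=np.atleast_2d(P);c=(P-T[:3,3])@T[:3,:3];q=c@K.T;return q[:,:2]/q[:,2:]
E
python3 - <<'E'
from h import *
print(ctrl.get_state())
a=snap('scene');b=snap('top')
for K,T,p in(a,b): print(K,T)
cv2.imwrite('pics/a.png',cv2.resize(a[2][:,:,::-1],(800,600)))
cv2.imwrite('pics/b.png',cv2.resize(b[2][:,:,::-1],(800,600)))
E
```

```text
{'time': 0.0, 'joint_positions': array([-1.21489426,  0.32181077, -0.07006788,  1.45169078,  0.02262014,
        1.3707663 , -0.05688889]), 'qd': array([-0.00126562, -0.00020785,  0.00138299, -0.00033476,  0.00137269,
        0.0023602 ,  0.00094682]), 'joint_torque': array([-2.96772059e-04, -4.91269076e+01, -4.03943919e-01, -3.12532103e+01,
       -6.37527765e-02,  4.36415698e-02,  1.59732731e-04]), 'position': array([0.21774981, 0.6118581 , 0.22146139]), 'tool_rot': array([-5.34210984e-01, -3.09563576e+00,  2.94987313e-03]), 'ft_force': array([ 0.32013027, -0.35038512,  0.09758785]), 'torque': array([-0.01038394, -0.02263082, -0.00420814]), 'grip_force': 0.0, 'grip_width': 1.0031153008097895}
[[467.9983289    0.         275.22270666]
 [  0.         467.9983289  209.17518278]
 [  0.           0.           1.        ]] [[ 0.86150951  0.27555692 -0.4264619   1.0571777 ]
 [ 0.5076753  -0.48104613  0.714745   -0.69186602]
 [-0.00819492 -0.83226378 -0.55431925  0.76863745]
 [ 0.          0.          0.          1.        ]]
[[539.30824978   0.         278.78799596]
 [  0.         539.30824978 210.79373495]
 [  0.           0.           1.        ]] [[-0.00177911 -0.99842989  0.05598741  0.48716457]
 [-0.99999256  0.00158462 -0.00351797  0.06055899]
 [ 0.00342372 -0.05599325 -0.99842528  1.53740238]
 [ 0.          0.          0.          1.        ]]
```

View pics/a.png

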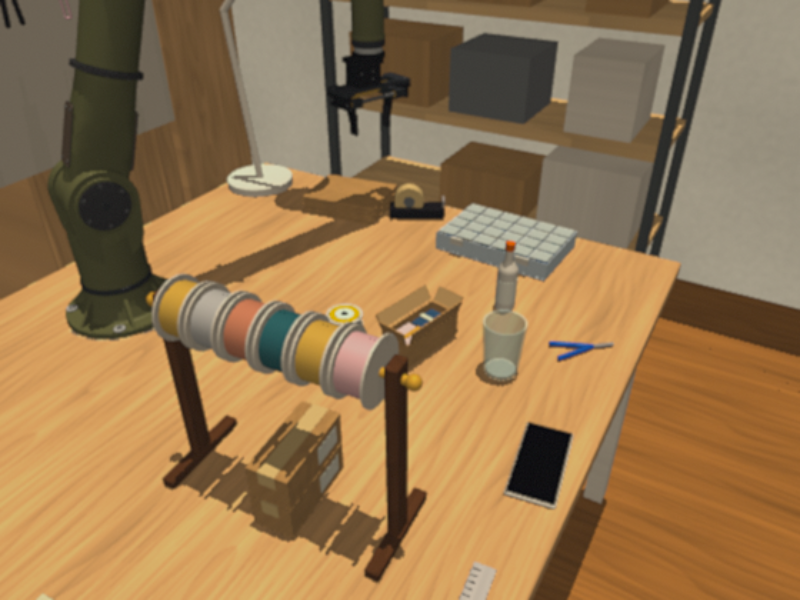

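View pics/b.png

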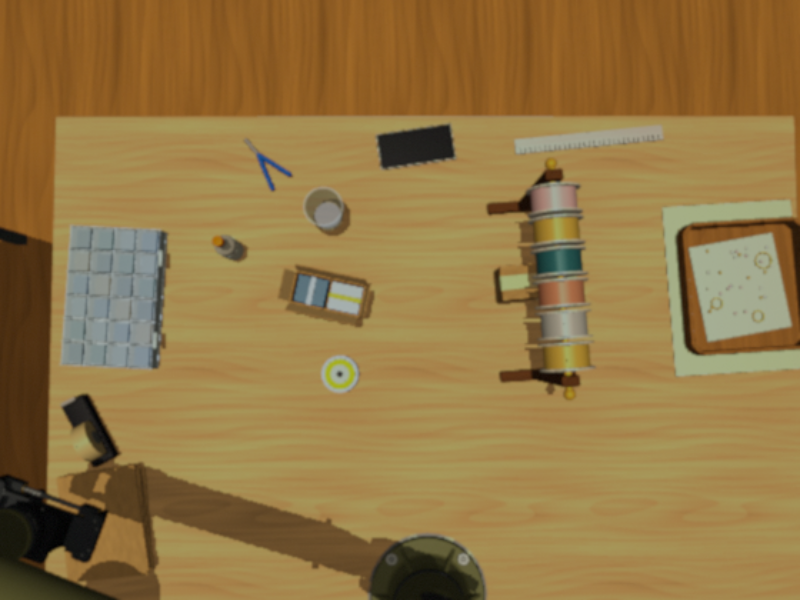

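The scene view shows the carton (420,325 of 800x600) with the glass to its right, and the stack at (297,470) under the rack. The top view shows the carton at (327,295), the spool at (340,373), the glass at (323,210), the glue at (230,247), and the stack poking out at (515,282). I'll enlarge the parts that matter.

Run:
```python
from h import *
b=load('top');a=load('scene')
s=0.7
def crop(p,c,r,w,h,k): return cv2.resize(p[r:r+h,c:c+w,::-1],(w*k,h*k),interpolation=cv2.INTER_CUBIC)
A=crop(b[2],188,175,80,60,5);B=crop(b[2],336,105,80,60,5)
B=crop(b[2],336,165,80,60,5)
C=crop(a[2],255,195,80,60,5);D=crop(a[2],165,275,100,100,3)
D=cv2.resize(D,(300,300));D=np.hstack([D,np.zeros((300,100,3),np.uint8)])
cv2.imwrite('pics/c.png',np.vstack([np.hstack([A,B]),np.hstack([C,D])]))
for n,uv,z in [('carton c',(325,295),.05),('glass foot',(328,215),0),('glue',(232,250),0.0),('spool',(340,373),.028),('rod+ end',(551,163),.28),('rod- end',(570,393),.28)]:
    print(n,atz(*b[:2],np.array(uv)*s,z)[0])
```

```text
carton c [0.58267736 0.19698914 0.05      ]
glass foot [0.74705327 0.19611666 0.        ]
glue [0.67656896 0.38826452 0.        ]
spool [0.43151777 0.16920314 0.028     ]
rod+ end [ 0.78588019 -0.196648    0.28      ]
rod- end [ 0.40771407 -0.22267144  0.28      ]
```

View pics/c.png

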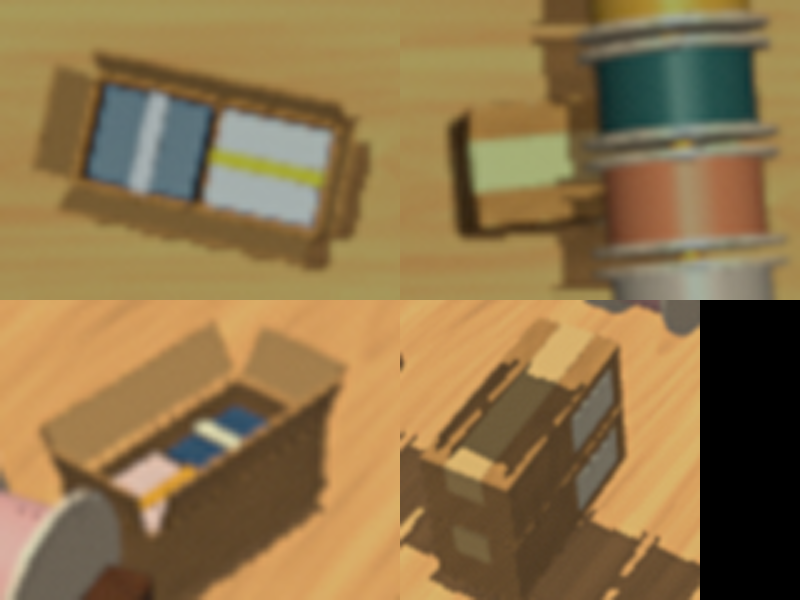

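The top-down crop shows the carton rim at about (100,80), (343,122), (315,235) and (82,180), with all flaps leaning out, so the long axis is about 11° off y. The stack top is visible at (470–600, 100–235), and the scene view shows two aligned closed cartons. Next I'll move over the carton for a closer look.

Call:
carry_out --pt "0 0 0 36 -41 14 0" --pt "0 0 0 36 -41 14 0" --pt "0 0 0 36 -41 14 0" --pt "0 0 0 36 -41 14 0" --pt "0 0 0 36 -41 14 0" --pt "0 0 0 36 -41 14 0" --pt "0 0 0 36 -41 14 0" --pt "0 0 0 36 -41 14 0" --pt "0 0 0 36 -41 14 0" --pt "0 0 0 36 -41 14 0" --pt "0 0 0 36 -41 14 0" --pt "0 0 0 36 -41 14 0"

```text
time: 1.3
position: [0.5815, 0.1955, 0.3635]
tool_rot: [0.548, 3.09, -0.004]
ft_force: [0.4, 0.5, 0.5]
grip_width: 0.027
grip_force: 0.0
```

Run:
```python
from h import *
K,T,p=snap('wrist'); s=ctrl.get_state()
print(s['time'],s['position'],s['tool_rot'],s['joint_positions'],s['ft_force'],s['grip_width'])
print(K,T)
cv2.imwrite('pics/d.png',cv2.resize(p[:,:,::-1],(800,600)))
```

```text
1.35 [0.58135765 0.19610898 0.36325701] [ 0.5479645   3.09033818 -0.00337927] [-0.61513986  0.21595658  0.30249887  1.31584798 -0.06060357  1.61756271
  0.89761345] [ 0.62576394 -0.865681    0.36357653] 0.01819246920938972
[[370.91133104   0.         282.30663541]
 [  0.         370.91133104 209.04570482]
 [  0.           0.           1.        ]] [[ 0.34480109  0.8930497   0.28909245  0.50094173]
 [ 0.9386751  -0.32767287 -0.10732914  0.22550245]
 [-0.0011225   0.30837109 -0.95126548  0.5257562 ]
 [ 0.          0.          0.          1.        ]]
```

View pics/d.png

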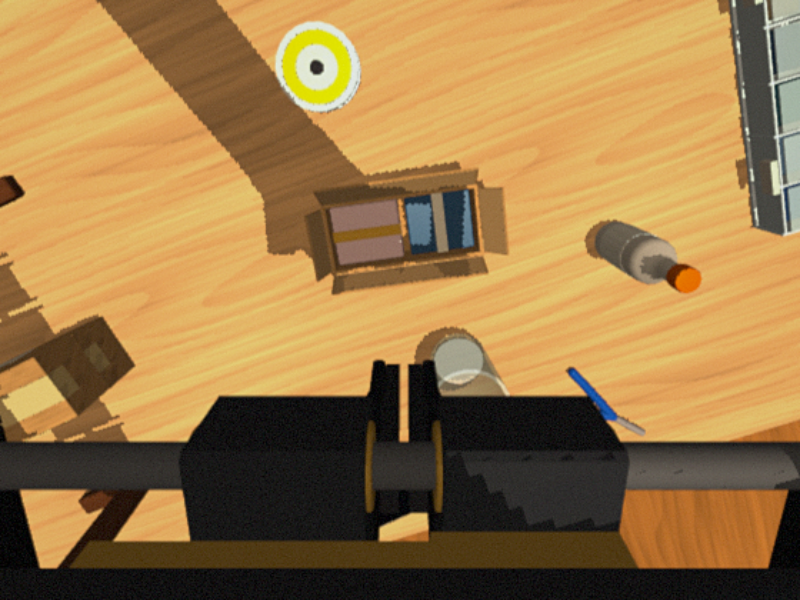

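The wrist view shows the carton at (400,228) with all four flaps splayed out, the spool at (317,67), the glue at (610,240), the glass at (460,360), and the stack's near end at (90,370). I'll enlarge the carton so I can fit its pose and the flap angles.

Run:
```python
from h import *
K,T,p=load('wrist')
cv2.imwrite('pics/e.png',cv2.resize(p[110:214,208:360,::-1],None,fx=5,fy=5,interpolation=cv2.INTER_CUBIC))
```

```text
(no output)
```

View pics/e.png

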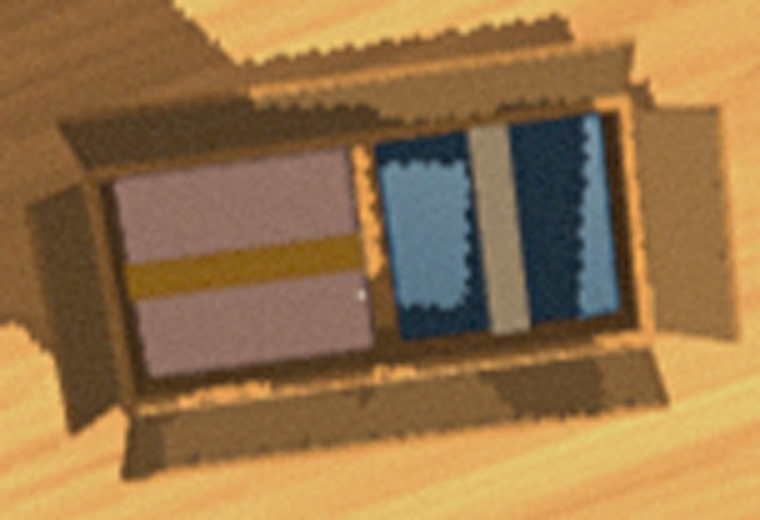

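The crop (5x) gives rim corners at (92,178), (632,97), (650,345) and (132,412). Flap free corners are top (60,122)/(632,42), bottom (125,478)/(667,403), left (28,205)/(72,432) and right (720,107)/(738,340). I'll fit the model to these.

```bash
cat > fit.py <<'E'
from h import *
from scipy.optimize import least_squares
def model(q):
    x,y,w,f,b,l,r=q
    c,s=np.cos,np.sin; P=[(-70,32,51),(70,32,51),(70,-32,51),(-70,-32,51)]
    P+=[(-69,32-(-30*c(l)) if 0 else 32-30*c(l),53+30*s(l)),(69,32-30*c(l),53+30*s(l))]
    P+=[(-69,-32+30*c(r),53+30*s(r)),(69,-32+30*c(r),53+30*s(r))]
    P+=[(-70+30*c(f),29,50+30*s(f)),(-70+30*c(f),-29,50+30*s(f))]
    P+=[(70-30*c(b),29,50+30*s(b)),(70-30*c(b),-29,50+30*s(b))]
    P=np.array(P)/1000
    return P@R.from_euler('z',w).as_matrix().T+[x,y,0]
E
python3 - <<'E'
from fit import *
K,T,_=load('wrist')
uv=np.array([(92,178),(632,97),(650,345),(132,412),(60,122),(632,42),(125,478),(667,403),(28,205),(72,432),(720,107),(738,340)])/5+[208,110]-.4
f=lambda q:(proj(K,T,model(q))-uv).ravel()
s=least_squares(f,[.58,.2,1.37,2,2,2,2],loss='soft_l1')
print(s.x,np.degrees(s.x[2]-np.pi/2));print(f(s.x).reshape(-1,2).round(1).tolist())
# check in top: rim corners
b=load('top')
print((proj(b[0],b[1],model(s.x)[:4])-[188,175])*5)
# stack near end from the top view
print('stack top corners',atz(b[0],b[1],np.array([(450,125),(462,235),(468,108)])/5-[80,0]+[336,165],.11))
K2,T2,_=load('wrist')
print('wrist stack',atz(K2,T2,np.array([(103,317),(135,362),(0,375),(45,352),(78,413)])*.7,.11))
for n,q,z in [('glass foot',(459,365),0.0),('spool',(317,67),.028),('glue cap',(684,279),.15)]: print(n,atz(K2,T2,np.array(q)*.7,z))
E
```

```text
[0.58436373 0.19419646 1.35609329 1.91645385 2.21479348 2.12256838
 1.85618756] -12.301577780845703
[[-1.7, -1.1], [-0.1, -0.2], [0.9, -0.5], [-0.7, 0.2], [-0.3, 0.1], [0.9, -0.2], [-0.5, -0.2], [0.9, 0.3], [-0.1, 0.3], [0.1, 0.7], [0.0, 0.2], [0.2, 0.4]]
[[313.83731741 237.74170259]
 [ 65.94885569 184.11304333]
 [ 91.3248495   71.1804327 ]
 [338.6432165  124.59128752]]
stack top corners [[ 0.62227569 -0.12320487  0.11      ]
 [ 0.56371047 -0.12905883  0.11      ]
 [ 0.63133537 -0.13286015  0.11      ]]
wrist stack [[ 0.55606942 -0.06229828  0.11      ]
 [ 0.60162491 -0.05739443  0.11      ]
 [ 0.5722383  -0.17328476  0.11      ]
 [ 0.56690555 -0.12495971  0.11      ]
 [ 0.628      -0.12925289  0.11      ]]
glass foot [[0.75276555 0.19688271 0.        ]]
spool [[0.42876292 0.17189053 0.028     ]]
glue cap [[0.67205194 0.38234647 0.15      ]]
```

The fit is consistent, with residuals up to 1 px apart from one rim corner at about 2 px. The carton is at (0.584, 0.194) with its axis at 77.7°, and the flaps are at front 1.92, back 2.21, left 2.12 and right 1.86. I'll turn the tool across the carton and go outside the front end flap.

Call:
carry_out --pt "0 0 -8.5 -0.2 -1.5 -2 0" --pt "0 0 -17 -0.5 -3 -5 0" --pt "0 0 -25 -1 -5 -8 0" --pt "0 0 -33 -1.5 -7 -11 0" --pt "0 0 -41 -2 -9 -14 0" --pt "0 0 -49 -2 -10.5 -17 0" --pt "0 0 -57 -2 -10.5 -20 0" --pt "0 0 -65 -2 -10.5 -22 0" --pt "0 0 -73 -2 -10.5 -23 0" --pt "0 0 -82 -2 -10.5 -23 0" --pt "0 0 -82 -2 -10.5 -23 0" --pt "0 0 -82 -2 -10.5 -23 0"

```text
time: 2.55
position: [0.5573, 0.0988, 0.1324]
tool_rot: [-2.429, -1.992, 0.0]
ft_force: [0.4, 0.2, 1.2]
grip_width: 0.006
grip_force: 0.0
```

```bash
cat > st.py <<'E'
from h import *
s=ctrl.get_state();M=R.from_rotvec(s['tool_rot']).as_matrix()
print('t',round(s['time'],2),'p',s['position'].round(4),'tx',M[:,0].round(3),'ty',M[:,1].round(3),'tz',M[:,2].round(3))
print('q',s['joint_positions'].round(3),'f',s['ft_force'].round(1),'w',round(s['grip_width'],3),round(s['grip_force'],1))
o=np.array([.584,.194]);ex=np.array([.213,.977]);d=s['position'][:2]-o
print('carton frame mm',(1000*d@ex).round(1),(1000*d@[-.977,.213]).round(1))
E
python3 st.py
```

```text
t 2.55 p [0.5573 0.0988 0.1324] tx [0.196 0.981 0.   ] ty [ 0.981 -0.196 -0.001] tz [-0.001  0.    -1.   ]
q [-0.632  0.216  0.465  1.793 -0.106  1.157 -0.331] f [0.4 0.2 1.2] w 0.006 0.0
carton frame mm -98.7 5.8
```

Call:
carry_out --pt "0 0 0 0.4 -0.6 -3.5 0" --pt "0 0 0 0.4 -0.6 -7.6 0" --pt "0 0 0 0.4 -0.6 -7.6 0" --pt "0 0 0 0.7 0.9 -7.6 0" --pt "0 0 0 1.0 2.3 -7.6 0" --pt "0 0 0 1.3 3.3 -7.6 0" --pt "0 0 0 1.5 4.3 -7.6 0" --pt "0 0 0 1.6 5.1 -7.6 0" --pt "0 0 0 1.6 5.1 -7.8 0" --pt "0 0 0 1.6 5.1 -8.0 0" --pt "0 0 0 1.6 5.1 -8.1 0" --pt "0 0 0 1.6 5.1 -8.1 0"

```text
time: 3.75
position: [0.5739, 0.1486, 0.0527]
tool_rot: [-2.434, -1.984, -0.001]
ft_force: [-2.8, 1.2, 7.0]
grip_width: 0.001
grip_force: 3.6
```

```bash
python3 st.py
python3 - <<'E'
from h import *
K,T,p=snap('wrist')
b=snap('top')
cv2.imwrite('pics/f.png',np.hstack([cv2.resize(p[:,:,::-1],(400,300)),cv2.resize(b[2][175:235,188:268,::-1],(400,300))]))
E
```

```text
t 3.75 p [0.5739 0.1486 0.0527] tx [0.201 0.979 0.001] ty [ 0.979 -0.201 -0.   ] tz [ 0.     0.001 -1.   ]
q [-0.657  0.358  0.428  1.798 -0.173  1.021 -0.365] f [-2.8  1.2  7. ] w 0.001 3.6
carton frame mm -46.5 0.2
```

View pics/f.png

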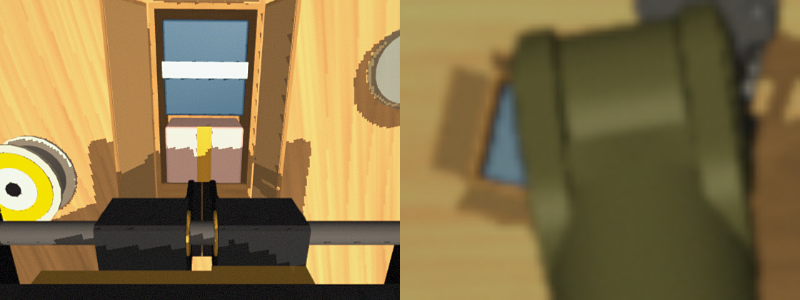

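The picture shows the finger resting on the folded front flap (200,190) with 7 N, and the long and back flaps still open. Next is the back flap.

Call:
carry_out --pt "0 0 0 0 0 2.5 0" --pt "0 0 0 0 0 5 0" --pt "0 0 0 1.0 4.5 5.5 0" --pt "0 0 0 2.0 9.2 5.5 0" --pt "0 0 0 2.9 13.5 5.5 0" --pt "0 0 0 3.3 15.1 5 0" --pt "0 0 0 3.3 15.1 2.5 0" --pt "0 0 0 3.3 15.1 0.5 0" --pt "0 0 0 3.3 15.1 0.5 0" --pt "0 0 0 3.0 13.8 0.6 0" --pt "0 0 0 2.8 12.8 0.6 0" --pt "0 0 0 2.6 11.8 0.6 0"

```text
time: 5.05
position: [0.6008, 0.265, 0.0593]
tool_rot: [2.435, 1.984, 0.004]
ft_force: [0.3, 0.6, 0.2]
grip_width: 0.006
grip_force: 0.3
```

Call:
carry_out --pt "0 0 0 -0.2 -1.0 0 0" --pt "0 0 0 -0.4 -1.9 0 0" --pt "0 0 0 -0.6 -2.8 0 0" --pt "0 0 0 -0.6 -2.8 -0.2 0" --pt "0 0 0 -0.6 -2.8 -0.4 0" --pt "0 0 0 -0.6 -2.8 -0.6 0" --pt "0 0 0 -0.6 -2.8 -0.6 0"

```text
time: 5.75
position: [0.5939, 0.2387, 0.0527]
tool_rot: [-2.433, -1.987, 0.0]
ft_force: [-3.8, -1.6, 8.8]
grip_width: 0.003
grip_force: 4.2
```

```bash
python3 st.py
```

```text
t 5.75 p [0.5939 0.2387 0.0527] tx [ 0.2   0.98 -0.  ] ty [ 0.98 -0.2  -0.  ] tz [-0. -0. -1.]
q [-0.73   0.447  0.386  1.674 -0.188  1.058 -0.487] f [-3.8 -1.6  8.8] w 0.003 4.2
carton frame mm 45.8 -0.2
```

Call:
carry_out --pt "0 0 0 0 0 2.5 0" --pt "0 0 0 0 0 5 0" --pt "0 0 0 -3 -1 5.5 0" --pt "0 0 0 -6 -2.1 5.5 0" --pt "0 0 0 -8.1 -2.9 5 0" --pt "0 0 0 -8.1 -2.9 2.5 0" --pt "0 0 0 -8.1 -2.9 0.8 0" --pt "0 0 0 -8.1 -2.9 0.8 0" --pt "0 0 0 -6.9 -3.2 0.8 0" --pt "0 0 0 -5.9 -3.4 0.8 0" --pt "0 0 0 -5.0 -3.6 0.8 0" --pt "0 0 0 -4.1 -3.8 0.8 0"

```text
time: 6.95
position: [0.5544, 0.2003, 0.0602]
tool_rot: [2.434, 1.985, 0.001]
ft_force: [-0.6, 0.3, -0.2]
grip_width: 0.006
grip_force: 0.2
```

Call:
carry_out --pt "0 0 0 0.5 -0.1 0 0" --pt "0 0 0 1.0 -0.2 0 0" --pt "0 0 0 1.0 -0.2 -0.2 0" --pt "0 0 0 1.0 -0.2 -0.4 0" --pt "0 0 0 1.0 -0.2 -0.5 0" --pt "0 0 0 1.0 -0.2 -0.5 0"

```text
time: 7.55
position: [0.5629, 0.1984, 0.0553]
tool_rot: [2.434, 1.986, 0.001]
ft_force: [-0.8, -0.6, 4.6]
grip_width: 0.006
grip_force: 2.3
```

```bash
python3 st.py
```

```text
t 7.55 p [0.5629 0.1984 0.0553] tx [0.201 0.98  0.   ] ty [ 0.98  -0.201  0.   ] tz [ 0.  0. -1.]
q [-0.724  0.36   0.408  1.786 -0.164  1.028 -0.457] f [-0.8 -0.6  4.6] w 0.006 2.3
carton frame mm -0.2 21.5
```

Call:
carry_out --pt "0 0 0 0 0 2.5 0" --pt "0 0 0 0 0 5 0" --pt "0 0 0 3 -0.6 5.5 0" --pt "0 0 0 6 -1.2 5.5 0" --pt "0 0 0 8.6 -1.8 5 0" --pt "0 0 0 8.6 -1.8 2.5 0" --pt "0 0 0 8.6 -1.8 0.5 0" --pt "0 0 0 8.6 -1.8 0.5 0" --pt "0 0 0 7.6 -1.6 0.5 0" --pt "0 0 0 6.6 -1.4 0.5 0" --pt "0 0 0 5.6 -1.2 0.5 0" --pt "0 0 0 4.9 -1.0 0.5 0"

```text
time: 8.75
position: [0.6112, 0.1893, 0.0609]
tool_rot: [-2.433, -1.987, -0.003]
ft_force: [-0.1, -0.0, 0.3]
grip_width: 0.005
grip_force: 0.1
```

Call:
carry_out --pt "0 0 0 -0.4 0.1 0 0" --pt "0 0 0 -0.6 0.1 0 0" --pt "0 0 0 -0.6 0.1 -0.2 0" --pt "0 0 0 -0.6 0.1 -0.4 0" --pt "0 0 0 -0.6 0.1 -0.5 0" --pt "0 0 0 -0.6 0.1 -0.5 0" --pt "0 0 0 -0.6 0.1 -0.5 0"

```text
time: 9.45
position: [0.6061, 0.1893, 0.0553]
tool_rot: [-2.434, -1.985, 0.0]
ft_force: [-2.5, -0.7, 5.7]
grip_width: 0.006
grip_force: 3.0
```

```bash
python3 st.py
```

```text
t 9.45 p [0.6061 0.1893 0.0553] tx [0.201 0.98  0.   ] ty [ 0.98  -0.201 -0.   ] tz [-0.  0. -1.]
q [-0.677  0.438  0.418  1.687 -0.199  1.06  -0.399] f [-2.5 -0.7  5.7] w 0.006 3.0
carton frame mm 0.1 -22.6
```

Call:
carry_out --pt "0 0 0 0 0 3 0" --pt "0 0 0 0 0 7 0.5" --pt "0 0 0 -1 0 12 1" --pt "0 0 0 -2 0 17 1" --pt "0 0 0 -2 0 21 1" --pt "0 0 0 -2 0 24 1" --pt "0 0 0 -2 0 24 1" --pt "0 0 0 -2 0 24 1"

```text
time: 10.25
position: [0.5863, 0.1892, 0.2946]
tool_rot: [2.434, 1.985, 0.001]
ft_force: [-0.8, -0.5, -0.8]
grip_width: 0.556
grip_force: 0.0
```

```bash
python3 st.py
python3 - <<'E'
from h import *
K,T,p=snap('wrist')
cv2.imwrite('pics/g.png',cv2.resize(p[:,:,::-1],(800,600),interpolation=cv2.INTER_CUBIC))
E
```

```text
t 10.25 p [0.5863 0.1892 0.2946] tx [0.201 0.98  0.   ] ty [ 0.98  -0.201  0.001] tz [ 0.001  0.    -1.   ]
q [-0.73   0.233  0.457  1.444 -0.102  1.487 -0.478] f [-0.8 -0.5 -0.8] w 0.556 0.0
carton frame mm -4.2 -3.2
```

View pics/g.png

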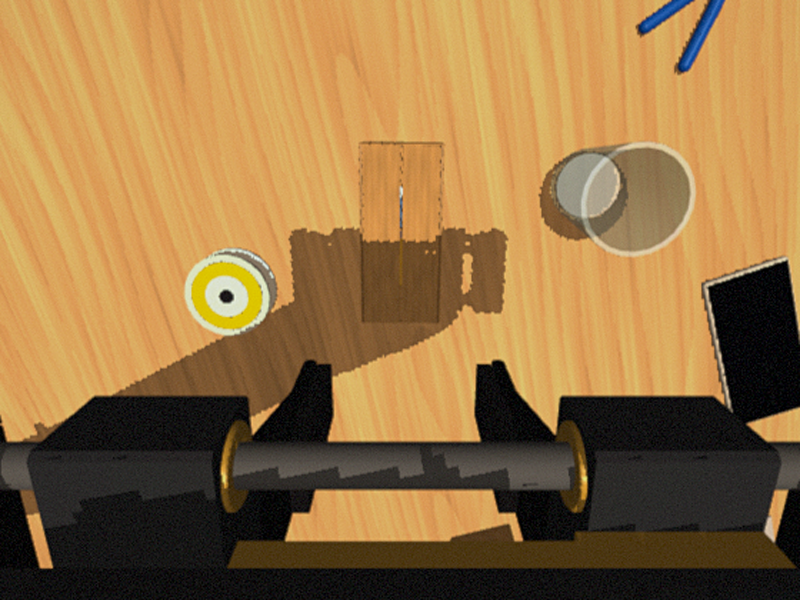

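The carton is closed with all flaps flat. Its top corners are at (360,142), (443,142), (440,322) and (362,322), and the bystanders haven't moved. I'll locate the carton and make a first fit of the stack from the fixed cameras.

Run:
```python
from fit import *
K,T,_=load('wrist')
C=atz(K,T,np.array([(360,142),(443,142),(440,322),(362,322)])*.7,.055)
print(C.round(4).tolist(),C.mean(0),[np.linalg.norm(C[i]-C[i-1]).round(3) for i in range(4)])
d=C[0]+C[1]-C[2]-C[3];print('axis deg',np.degrees(np.arctan2(d[1],d[0])))
# stack from scene crop D (x3, offset 165,275; D at (400,300)) and top crop B, wrist#1 gone
a=load('scene');b=load('top')
uvA=(np.array([(420,460),(508,490),(618,350),(535,318)])-[400,300])/3+[165,275]   # near-left,near-right,far-right,far-left
A=atz(a[0],a[1],uvA,.11);print('scene stack',A.round(4).tolist(),[np.linalg.norm(A[i]-A[i-1]).round(3) for i in range(4)],A.mean(0))
```

```text
[[0.5698, 0.2702, 0.055], [0.629, 0.258, 0.055], [0.6016, 0.1212, 0.055], [0.5399, 0.134, 0.055]] [0.58509538 0.19586848 0.055     ] [np.float64(0.14), np.float64(0.06), np.float64(0.14), np.float64(0.063)]
axis deg 78.13268894707781
scene stack [[0.5859, -0.2783, 0.11], [0.6473, -0.2699, 0.11], [0.6368, -0.1378, 0.11], [0.5694, -0.1403, 0.11]] [np.float64(0.139), np.float64(0.062), np.float64(0.133), np.float64(0.067)] [ 0.60986934 -0.20658327  0.11      ]
```

Call:
carry_out --pt "0 0 0 -0.1 0.7 -2 1" --pt "0 0 0 -0.1 0.7 -6 1" --pt "0 0 0 -0.1 0.7 -10 1" --pt "0 0 0 -0.1 0.7 -14 1" --pt "0 0 0 -0.1 0.7 -18 1" --pt "0 0 0 -0.1 0.7 -20.5 1" --pt "0 0 0 -0.1 0.7 -23 1" --pt "0 0 0 -0.1 0.7 -25.5 1" --pt "0 0 0 -0.1 0.7 -27.5 1" --pt "0 0 0 -0.1 0.7 -27.5 1"

```text
time: 11.3
position: [0.5806, 0.1947, 0.0143]
tool_rot: [-2.433, -1.984, 0.015]
ft_force: [-0.2, 0.7, -0.5]
grip_width: 1.0
grip_force: 0.0
```

Call:
carry_out --pt "0 0 0 0 0 0 0.6" --pt "0 0 0 0 0 0 0.6" --pt "0 0 0 0 0 0 0.6" --pt "0 0 0 0 0 0 0.6" --pt "0 0 0 0 0 0 0.6" --pt "0 0 0 0 0 0 0.6" --pt "0 0 0 0 0 0 0.6" --squeeze 25

```text
time: 12.0
position: [0.5856, 0.1967, 0.0207]
tool_rot: [2.434, 1.986, 0.003]
ft_force: [-1.3, -0.5, 5.4]
grip_width: 0.734
grip_force: 25.0
```

```bash
python3 st.py
```

```text
t 12.0 p [0.5856 0.1967 0.0207] tx [0.201 0.98  0.001] ty [ 0.98  -0.201  0.001] tz [ 0.002  0.001 -1.   ]
q [-0.697  0.444  0.406  1.756 -0.206  0.982 -0.413] f [-1.3 -0.5  5.4] w 0.734 25.0
carton frame mm 3.0 -1.0
```

Call:
carry_out --pt "0 0 0 0 0 1 0.6" --pt "0 0 0 0 0 3 0.6" --pt "0 0 2 0 -2 3 0.6" --pt "0 0 5 0 -5 3 0.6" --pt "0 0 8 0 -8 3 0.6" --pt "0 0 11 0 -11 3 0.6" --pt "0 0 14 0 -14 3 0.6" --pt "0 0 17 0 -16.5 3 0.6" --pt "0 0 17 0 -16.5 3 0.6" --pt "0 0 17 0 -16.5 1.5 0.6" --pt "0 0 17 0 -16.5 0.5 0.6" --pt "0 0 17 0 -16.5 0.1 0.6"

```text
time: 13.2
position: [0.5832, 0.0331, 0.0203]
tool_rot: [-2.109, -2.323, 0.004]
ft_force: [-13.2, 0.3, 30.0]
grip_width: 0.738
grip_force: 25.0
```

Call:
carry_out --pt "0 0 0 0 0 -0.1 0.6" --pt "0 0 0 0 0 -0.1 0.6" --pt "0 0 0 0 0 -0.1 1" --pt "0 0 0 0 0 -0.1 1" --pt "0 0 0 0 0 -0.1 1" --pt "0 0 0 0 0 -0.1 1" --pt "0 0 0 0 0 4 1" --pt "0 0 0 0 0 8 1" --pt "0 0 0 0 2 12 1" --pt "0 0 0 0 4 14 1" --pt "0 0 0 0 6 14 1" --pt "0 0 0 0 6 14 1"

```text
time: 14.4
position: [0.585, 0.0956, 0.1612]
tool_rot: [-2.107, -2.329, -0.004]
ft_force: [-0.1, -0.2, -0.3]
grip_width: 1.0
grip_force: 0.0
```

```bash
python3 st.py
```

```text
t 14.4 p [0.585  0.0956 0.1612] tx [-0.1    0.995  0.002] ty [0.995 0.1   0.001] tz [ 0.001  0.002 -1.   ]
q [-0.565  0.244  0.419  1.696 -0.107  1.222 -0.02 ] f [-0.1 -0.2 -0.3] w 1.0 0.0
carton frame mm -95.9 -22.0
```

Call:
carry_out --pt "-7.5 -0.75 0 0 0.5 1 1" --pt "-15 -1.5 0 0 1 2 1" --pt "-22.5 -2.25 0 0 1.5 3 1" --pt "-30 -3 0 0 2 3 1" --pt "-37.5 -3.75 0 0 2 3 1" --pt "-44.8 -4.5 0 0 2 3 1" --pt "-44.8 -4.5 0 0 2 3 1" --pt "-44.8 -4.5 0 0 2 3 1" --pt "-44.8 -4.5 0 0 2 3 1"

```text
time: 15.3
position: [0.5856, 0.1088, 0.1918]
tool_rot: [1.668, 1.825, -0.684]
ft_force: [1.3, -0.5, -0.8]
grip_width: 1.004
grip_force: 0.0
```

```bash
python3 st.py
python3 - <<'E'
from h import *
K,T,p=snap('wrist')
cv2.imwrite('pics/i.png',cv2.resize(p[:,:,::-1],(800,600),interpolation=cv2.INTER_CUBIC))
E
```

```text
t 15.3 p [0.5856 0.1088 0.1918] tx [-0.061  0.705 -0.706] ty [0.996 0.092 0.006] tz [ 0.069 -0.703 -0.708]
q [-0.941  0.478  0.423  1.569  0.51   1.51  -0.568] f [ 1.3 -0.5 -0.8] w 1.004 0.0
carton frame mm -82.9 -19.7
```

View pics/i.png

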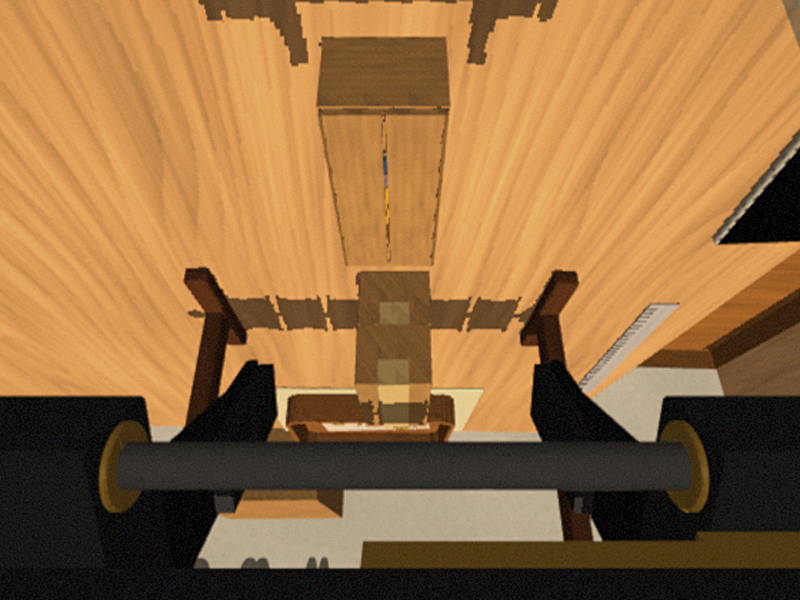

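The wrist view from the tilted pose looks under the spools. Carton top corners are at (318,108), (449,108), (433,265) and (345,265). The stack's near end has its bottom edge at (357,271)–(429,272), its seam at (357,325)–(431,325) and its top edge at about (356,385)–(431,385). The rack feet ends are at (198,270) and (565,272).

Run:
```python
from fit import *
K,T,p=load('wrist')
def A(l,z): return atz(K,T,np.array(l)*.7,z)
C=A([(318,108),(449,108),(433,265),(345,265)],.055)
print('carton',C.round(4).tolist(),C.mean(0).round(4)); d=C[0]+C[1]-C[2]-C[3];print(np.degrees(np.arctan2(d[1],d[0])),[np.linalg.norm(C[i]-C[i-1]).round(3) for i in range(4)])
print('carton bottom near',A([(322,38),(448,38)],0).round(4).tolist())
for l,z in [([(357,271),(429,272)],0),([(357,325),(431,325)],.055),([(356,385),(431,385)],.11)]:
    q=A(l,z);print('stack near z',z,q.round(4).tolist(),'mid',q.mean(0).round(4),np.degrees(np.arctan2(*(q[1]-q[0])[[1,0]])),np.linalg.norm(q[1]-q[0]))
print('feet',A([(198,270),(565,272)],.016).round(4).tolist())
# subpixel vertical edges/rows around stack: gradient profiles
g=cv2.GaussianBlur(p,(0,0),.8).astype(float).mean(2)
for r in (200,210,240,250): 
    x=np.abs(np.diff(g[r,230:320])); i=np.argsort(x)[-5:]; print('row',r,sorted(i+230.5),)
cv2.imwrite('pics/j.png',cv2.resize(p[180:310,225:325,::-1],(600,780))[:600])
im=p[20:310,200:350,::-1]
L=cv2.resize(p[180:305,230:325,::-1],(456,600),interpolation=cv2.INTER_CUBIC);cv2.imwrite('pics/j.png',L)
```

```text
carton [[0.5461, 0.1016, 0.055], [0.607, 0.1068, 0.055], [0.6196, -0.0345, 0.055], [0.5579, -0.0396, 0.055]] [0.5826 0.0336 0.055 ]
94.9189392011324 [np.float64(0.142), np.float64(0.061), np.float64(0.142), np.float64(0.062)]
carton bottom near [[0.5443, 0.0972, 0.0], [0.6096, 0.1029, 0.0]]
stack near z 0 [[0.5659, -0.1416, 0.0], [0.6323, -0.138, 0.0]] mid [ 0.5991 -0.1398  0.    ] 3.094004274026761 0.06656628811174599
stack near z 0.055 [[0.5677, -0.1407, 0.055], [0.6322, -0.1356, 0.055]] mid [ 0.6    -0.1382  0.055 ] 4.504953935928883 0.06468368522158195
stack near z 0.11 [[0.5687, -0.1388, 0.11], [0.6304, -0.1343, 0.11]] mid [ 0.5995 -0.1366  0.11  ] 4.208571819858436 0.061774264052213
feet [[0.4303, -0.1235, 0.016], [0.7461, -0.1012, 0.016]]
row 200 [np.float64(249.5), np.float64(250.5), np.float64(251.5), np.float64(299.5), np.float64(300.5)]
row 210 [np.float64(301.5), np.float64(309.5), np.float64(310.5), np.float64(312.5), np.float64(313.5)]
row 240 [np.float64(247.5), np.float64(248.5), np.float64(249.5), np.float64(300.5), np.float64(301.5)]
row 250 [np.float64(247.5), np.float64(248.5), np.float64(300.5), np.float64(301.5), np.float64(302.5)]
```

View pics/j.png

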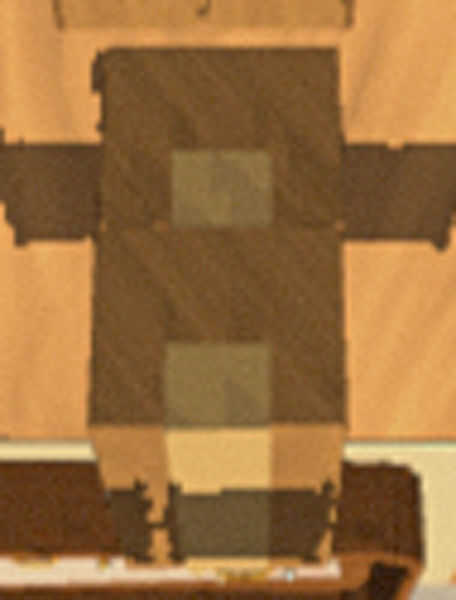

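The crop (4.8x) gives the upper carton's near top edge at (88,424)–(347,424), the seam at (97,228)–(343,228), the bottom at (108,48)–(338,48), and the far top edge at about y = 560. I'll fit a box to these.

Run:
```python
from fit import *
K,T,p=load('wrist')
def box(q,pts): return np.array(pts)/1000@R.from_euler('z',q[2]).as_matrix().T+[q[0],q[1],0]
def fit(pts,uv,q0,w=1):
    f=lambda q:((proj(K,T,box(q,pts))-uv)).ravel()
    s=least_squares(f,q0,loss='soft_l1');return s.x,f(s.x).reshape(-1,2).round(1).tolist()
uv=np.array([(88,424),(347,424),(97,228),(343,228),(108,48),(338,48),(122,562),(325,562)])/4.8+[230,180]-.4
pts=[(70,32,110),(70,-32,110),(70,32,55),(70,-32,55),(70,32,0),(70,-32,0),(-70,32,110),(-70,-32,110)]
for n in (2,6,8): print('stack',n,*fit(pts[2:4]+pts[:2] if n==2 else pts[:n],uv[[2,3,0,1]] if n==2 else uv[:n],[.61,-.2,1.65]))
cu=np.array([(318,108),(449,108),(433,265),(345,265),(322,38),(448,38)])*.7
print('carton',*fit([(70,32,55),(70,-32,55),(-70,-32,55),(-70,32,55),(70,32,0),(70,-32,0)],cu,[.583,.033,1.65]))
```

```text
stack 2 [ 0.60447058 -0.2048911   1.64851445] [[-0.3, -0.7], [-0.0, -0.6], [-0.1, 1.2], [0.5, 1.1]]
stack 6 [ 0.60497818 -0.20674611  1.65041714] [[0.2, 1.7], [0.6, 1.6], [-0.1, 0.0], [0.1, -0.0], [-0.9, -0.6], [-0.1, -0.6]]
stack 8 [ 0.60522655 -0.20601726  1.65482905] [[0.2, 1.6], [0.6, 1.4], [-0.1, -0.2], [0.1, -0.3], [-0.9, -0.9], [-0.1, -0.9], [-0.0, 2.0], [0.0, 1.8]]
carton [0.58279033 0.03210402 1.65613887] [[-1.6, 2.7], [2.0, 2.8], [1.0, 0.2], [-1.0, 0.3], [0.8, -2.3], [-0.9, -2.1]]
```

Call:
carry_out --pt "0 0 0 -0.2 -3 -2 1" --pt "0 0 0 -0.2 -6.4 -4 1" --pt "0 0 0 -0.2 -6.4 -7 1" --pt "0 0 0 -0.2 -6.4 -10 1" --pt "0 0 0 -0.2 -6.4 -12.5 1" --pt "0 0 0 -0.2 -6.4 -14.5 1" --pt "0 0 0 -0.2 -6.4 -16 1" --pt "0 0 0 -0.2 -6.4 -16.8 1" --pt "0 0 0 -0.2 -6.4 -16.8 1" --pt "0 0 0 -0.2 -6.4 -16.8 1"

```text
time: 16.35
position: [0.5835, 0.0475, 0.0234]
tool_rot: [1.663, 1.827, -0.684]
ft_force: [-0.4, 0.0, -0.1]
grip_width: 1.003
grip_force: 0.0
```

```bash
python3 st.py
```

```text
t 16.35 p [0.5835 0.0475 0.0234] tx [-0.064  0.704 -0.707] ty [0.995 0.096 0.005] tz [ 0.072 -0.704 -0.707]
q [-0.873  0.633  0.415  1.746  0.513  1.192 -0.684] f [-0.4  0.  -0.1] w 1.003 0.0
carton frame mm -143.2 -30.7
```

Call:
carry_out --pt "0 0 0 0 0 0 0.6" --pt "0 0 0 0 0 0 0.6" --pt "0 0 0 0 0 0 0.6" --pt "0 0 0 0 0 0 0.6" --pt "0 0 0 0 0 0 0.6" --pt "0 0 0 0 0 0 0.6" --pt "0 0 0 0 0 0 0.6" --squeeze 50

```text
time: 17.05
position: [0.5829, 0.0474, 0.0229]
tool_rot: [1.663, 1.828, -0.685]
ft_force: [-1.1, 1.1, 3.4]
grip_width: 0.732
grip_force: 49.9
```

Call:
carry_out --pt "0 0 0 0 0 0.5 0.6" --pt "0 0 0 0 0 1.5 0.6" --pt "0 0 0 0 0 3 0.6" --pt "0 0 0 0 0 3 0.6" --pt "0 0 0 0 0 3 0.6"

```text
time: 17.55
position: [0.5833, 0.0478, 0.0531]
tool_rot: [1.664, 1.828, -0.682]
ft_force: [-0.4, -0.7, -3.9]
grip_width: 0.735
grip_force: 49.9
```

```bash
python3 st.py
python3 - <<'E'
from h import *
K,T,p=snap('wrist');a=snap('scene')
c=p[0:220,150:420,::-1]
A=cv2.resize(c,(500,407));B=cv2.resize(a[2][205:285,225:325,::-1],(400,320),interpolation=cv2.INTER_CUBIC)
cv2.imwrite('pics/k1.png',A);cv2.imwrite('pics/k2.png',B)
# tilt check by numbers: end-face top edge & bottom edge brightness profile at the mid column
g=cv2.GaussianBlur(p,(0,0),1).astype(float)
m=g[0:260,266:280].mean((1,2));d=np.abs(np.diff(m));i=[k for k in range(1,len(d)-1) if d[k]>d[k-1] and d[k]>=d[k+1] and d[k]>3];print([(k,round(d[k],1)) for k in i])
E
```

```text
t 17.55 p [0.5833 0.0478 0.0531] tx [-0.064  0.705 -0.706] ty [0.995 0.096 0.005] tz [ 0.072 -0.703 -0.708]
q [-0.879  0.587  0.423  1.74   0.518  1.233 -0.659] f [-0.4 -0.7 -3.9] w 0.735 49.9
carton frame mm -143.0 -30.4
[(172, np.float64(3.2))]
```

Gripped and lifted, with 3.9 N of weight. Next I'll raise it and bring it to the mouth of the rack.

Call:
carry_out --pt "0 0 0 0.2 0 2 0.6" --pt "0 0 -0.3 0.5 -0.5 4.5 0.6" --pt "0 0 -0.5 0.9 -1.5 7 0.6" --pt "0 0 -0.8 1.3 -3 9 0.6" --pt "0 0 -0.8 1.7 -5 9.8 0.6" --pt "0 0 -0.8 2.1 -7 9.8 0.6" --pt "0 0 -0.8 2.3 -8 9.8 0.6" --pt "0 0 -0.8 2.3 -8.3 9.8 0.6" --pt "0 0 -0.8 2.3 -8.3 9.8 0.6" --pt "0 0 -0.8 2.3 -8.3 9.8 0.6"

```text
time: 18.65
position: [0.6056, -0.0344, 0.1496]
tool_rot: [1.675, 1.82, -0.691]
ft_force: [0.0, 0.2, -2.8]
grip_width: 0.731
grip_force: 49.9
```

```bash
python3 st.py
python3 - <<'E'
from fit import *
a=snap('scene');t=snap('top')
A=a[2][:,:,::-1]
L=cv2.resize(A[190:390,110:310],(600,600),interpolation=cv2.INTER_CUBIC)
# overlay: predicted carton wireframe (level) at its believed pose, and stack fit
def dr(q,z0,z1,col):
    c=np.array([(x,y,z) for z in (z0,z1) for x,y in ((70,32),(70,-32),(-70,-32),(-70,32))])/1000
    P=c@R.from_euler('z',q[2]).as_matrix().T+[q[0],q[1],0]
    u=((proj(a[0],a[1],P)-[110,190]+.5)*3).astype(int)
    for i in range(4):
        for e in ((i,(i+1)%4),(i+4,(i+1)%4+4),(i,i+4)): cv2.line(L,tuple(map(int,u[e[0]])),tuple(map(int,u[e[1]])),col,1,cv2.LINE_AA)
dr([.6075,-.051,1.653],.128,.183,(255,0,255)); dr([.607,-.2065,1.652],.0,.11,(0,255,0))
M=cv2.resize(t[2][150:250,290:370,::-1],(200,250))
M=np.vstack([M,np.zeros((350,200,3),np.uint8)])
cv2.imwrite('pics/l.png',np.hstack([L,M]))
E
```

```text
t 18.65 p [ 0.6056 -0.0344  0.1496] tx [-0.057  0.705 -0.707] ty [0.996 0.084 0.003] tz [ 0.061 -0.705 -0.707]
q [-0.804  0.445  0.489  1.725  0.577  1.292 -0.493] f [ 0.   0.2 -2.8] w 0.731 49.9
carton frame mm -218.6 -69.8
```

View pics/l.png

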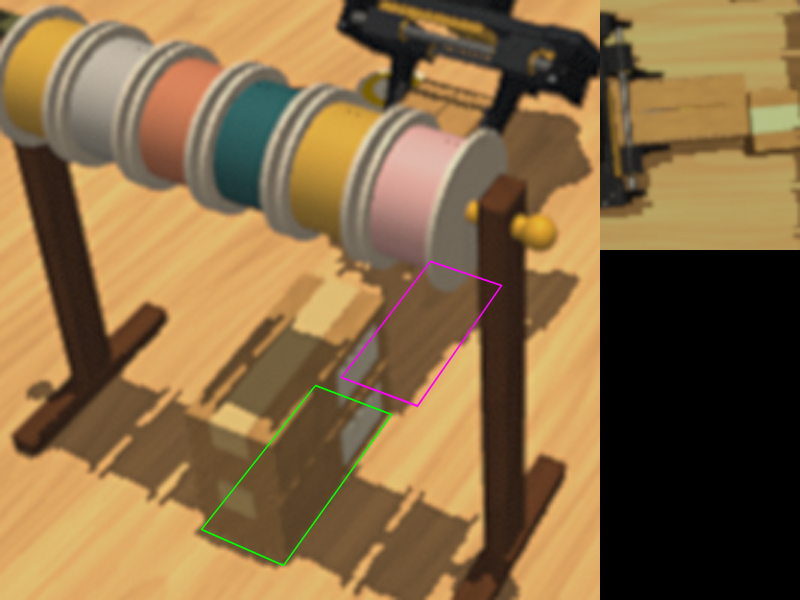

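The overlay's heights were mis-scaled, so only the green footprint counts; it matches the stack base to within a few pixels. The top view (right) shows the level carton with its right end at (747,73)–(750,133), in line with the stack end at (752,92)–(755,150). I'll compare the edges of both in the top image numerically.

Run:
```python
from fit import *
K,T,p=load('top')
g=cv2.cvtColor(cv2.GaussianBlur(p,(0,0),.7),cv2.COLOR_RGB2LAB).astype(float)
def peaks(v,o,n=6):
    d=np.linalg.norm(np.diff(v,axis=0),axis=1);r=[]
    for k in range(1,len(d)-1):
        if d[k]>d[k-1] and d[k]>=d[k+1] and d[k]>4:
            a,b,c=d[k-1:k+2];r.append((round(o+k+.5+.5*(a-c)/(a-2*b+c),1),round(b)))
    return r
print('carton pred',proj(K,T,np.array([(70,32,55),(70,-32,55),(-70,-32,55),(-70,32,55)])/1000@R.from_euler('z',1.653).as_matrix().T+[.6075,-.051,.128]).round(1).tolist())
print('stack pred',proj(K,T,np.array([(70,32,110),(70,-32,110)])/1000@R.from_euler('z',1.652).as_matrix().T+[.607,-.2065,0]).round(1).tolist())
for c in (312,318,324,330,336,342): print('col',c,peaks(g[165:225,c-1:c+2].mean(1),165))
for c in (353,355,357,359,361,363): print('col',c,peaks(g[165:225,c-1:c+1].mean(1),165))
for r in (184,188,192,196,200,204,208): print('row',r,peaks(g[r-1:r+2,335:385].mean(0),335))
```

```text
carton pred [[294.5, 208.1], [292.4, 182.9], [347.6, 178.2], [349.9, 203.4]]
stack pred [[352.2, 209.8], [350.1, 185.9]]
col 312 [(np.float64(166.6), 5), (np.float64(178.3), 50), (np.float64(181.1), 32), (np.float64(192.3), 10), (np.float64(194.7), 8), (np.float64(206.8), 44), (np.float64(210.3), 31), (np.float64(216.3), 22)]
col 318 [(np.float64(175.4), 4), (np.float64(180.5), 9), (np.float64(192.3), 10), (np.float64(194.5), 11), (np.float64(205.7), 28), (np.float64(210.4), 14), (np.float64(214.5), 17)]
col 324 [(np.float64(174.8), 5), (np.float64(180.3), 11), (np.float64(192.7), 4), (np.float64(205.2), 24), (np.float64(211.5), 27)]
col 330 [(np.float64(174.6), 6), (np.float64(179.6), 10), (np.float64(191.1), 6), (np.float64(193.4), 5), (np.float64(204.7), 23), (np.float64(210.5), 30)]
col 336 [(np.float64(174.4), 5), (np.float64(179.2), 11), (np.float64(190.1), 5), (np.float64(192.8), 6), (np.float64(204.4), 22), (np.float64(210.3), 26)]
col 342 [(np.float64(174.5), 5), (np.float64(179.0), 10), (np.float64(203.9), 22), (np.float64(209.5), 26), (np.float64(219.2), 5)]
col 353 [(np.f
[... 1180 characters left out ...]
(375.1), 18), (np.float64(378.4), 7)]
row 192 [(np.float64(347.5), 16), (np.float64(349.8), 20), (np.float64(369.1), 26), (np.float64(374.7), 7), (np.float64(377.4), 8)]
row 196 [(np.float64(348.0), 10), (np.float64(350.0), 25), (np.float64(369.4), 28), (np.float64(381.0), 5)]
row 200 [(np.float64(350.5), 30), (np.float64(366.9), 10), (np.float64(370.1), 16), (np.float64(375.6), 10), (np.float64(378.8), 9)]
row 204 [(np.float64(342.3), 4), (np.float64(347.7), 12), (np.float64(350.8), 29), (np.float64(368.9), 8), (np.float64(375.2), 11), (np.float64(379.0), 10)]
row 208 [(np.float64(347.0), 19), (np.float64(351.3), 35), (np.float64(355.8), 4), (np.float64(369.9), 15), (np.float64(378.7), 12)]
```

The top view agrees with the estimates. Both carton and stack sit about 2 mm further toward +y than predicted, so their relative offset holds and the remaining shift is (0, −15.5) cm.

Call:
carry_out --pt "0 0 0 0 -1 0 0.6" --pt "0 0 0 0 -3 0 0.6" --pt "0 0 0 0 -5 0 0.6" --pt "0 0 0 0 -7 0 0.6" --pt "0 0 0 0 -9 0 0.6" --pt "0 0 0 0 -11 0 0.6" --pt "0 0 0 0 -12.5 0 0.6" --pt "0 0 0 0 -14 0 0.6" --pt "0 0 0 0 -15 0 0.6" --pt "0 0 0 0 -15.5 0 0.6" --pt "0 0 0 0 -15.5 0 0.6" --pt "0 0 0 0 -15.5 0 0.6"

```text
time: 19.95
position: [0.6063, -0.1896, 0.1503]
tool_rot: [1.676, 1.819, -0.69]
ft_force: [0.5, 0.0, -4.1]
grip_width: 0.732
grip_force: 49.9
```

```bash
python3 st.py
python3 - <<'E'
from fit import *
K,T,p=snap('top')
g=cv2.cvtColor(cv2.GaussianBlur(p,(0,0),.7),cv2.COLOR_RGB2LAB).astype(float)
def peaks(v,o):
    d=np.linalg.norm(np.diff(v,axis=0),axis=1);r=[]
    for k in range(1,len(d)-1):
        if d[k]>d[k-1] and d[k]>=d[k+1] and d[k]>4:
            a,b,c=d[k-1:k+2];r.append((float(round(o+k+.5+.5*(a-c)/(a-2*b+c),1)),int(round(b))))
    return r
print('carton pred',proj(K,T,np.array([(70,32,55),(70,-32,55)])/1000@R.from_euler('z',1.653).as_matrix().T+[.6075,-.2065,.128]).round(1).tolist())
for c in (352,355,358,361,364): print('col',c,peaks(g[165:225,c-1:c+1].mean(1),165))
K,T,p=snap('wrist');print(proj(K,T,np.array([(70,32,55),(70,-32,55)])/1000@R.from_euler('z',1.653).as_matrix().T+[.6075,-.2065,.128]).round(1))
E
```

```text
t 19.95 p [ 0.6063 -0.1896  0.1503] tx [-0.056  0.705 -0.707] ty [0.996 0.084 0.004] tz [ 0.062 -0.704 -0.707]
q [-0.647  0.383  0.577  1.823  0.659  1.106 -0.359] f [ 0.5  0.  -4.1] w 0.732 49.9
carton frame mm -370.0 -103.5
carton pred [[356.3, 208.0], [354.0, 182.8]]
col 352 [(166.4, 5), (169.5, 6), (180.3, 20), (184.5, 21), (194.3, 14), (197.1, 12), (214.5, 9)]
col 355 [(167.7, 5), (185.6, 6), (187.3, 6), (214.6, 8)]
col 358 [(167.5, 38), (181.0, 29), (186.2, 9), (189.4, 4), (194.6, 6), (200.3, 5)]
col 361 [(167.0, 24), (177.4, 14), (181.9, 16), (187.7, 9), (207.2, 10), (219.5, 18)]
col 364 [(166.3, 32), (178.3, 14), (182.2, 9), (191.2, 10), (196.4, 6), (202.4, 8), (208.1, 17), (218.9, 12), (221.7, 12)]
[[185.3 320.8]
 [385.  319.9]]
```

No contact so far. I'll lower it gently.

Call:
carry_out --pt "0 0 0 0 0 -0.4 0.6" --pt "0 0 0 0 0 -0.9 0.6" --pt "0 0 0 0 0 -1.2 0.6" --pt "0 0 0 0 0 -1.4 0.6" --pt "0 0 0 0 0 -1.6 0.6" --pt "0 0 0 0 0 -1.7 0.6" --pt "0 0 0 0 0 -1.7 0.6"

```text
time: 20.75
position: [0.6059, -0.1906, 0.1335]
tool_rot: [1.677, 1.818, -0.691]
ft_force: [0.1, 0.2, -3.3]
grip_width: 0.733
grip_force: 49.9
```

Call:
carry_out --pt "0 0 0 0 0 -0.1 0.6" --pt "0 0 0 0 0 -0.1 0.6"

```text
time: 20.95
position: [0.6061, -0.1907, 0.133]
tool_rot: [1.677, 1.818, -0.691]
ft_force: [-0.6, 0.2, -0.8]
grip_width: 0.732
grip_force: 49.9
```

Call:
carry_out --pt "0 0 0 0 0 -0.1 0.6" --pt "0 0 0 0 0 -0.1 0.6"

```text
time: 21.15
position: [0.6062, -0.1908, 0.1329]
tool_rot: [1.676, 1.817, -0.692]
ft_force: [-2.6, 3.1, 4.6]
grip_width: 0.727
grip_force: 49.9
```

Call:
carry_out --pt "0 0 0 0 0 0 0.76" --pt "0 0 0 0 0 0 0.8" --pt "0 0 0 0 0 0 0.85" --pt "0 0 0 0 0 0 0.9" --pt "0 0 0 0 0 0 1" --pt "0 0 0 0 0 0 1" --pt "0 0 0 0 0 0 1"

```text
time: 21.85
position: [0.6059, -0.1906, 0.1315]
tool_rot: [1.677, 1.818, -0.691]
ft_force: [0.3, 0.5, 0.8]
grip_width: 0.99
grip_force: 0.0
```

```bash
python3 st.py
```

```text
t 21.85 p [ 0.6059 -0.1906  0.1315] tx [-0.055  0.705 -0.707] ty [0.997 0.082 0.004] tz [ 0.061 -0.705 -0.707]
q [-0.642  0.41   0.575  1.836  0.657  1.076 -0.38 ] f [0.3 0.5 0.8] w 0.99 0.0
carton frame mm -371.1 -103.3
```

Call:
carry_out --pt "0 0 0 -0.1 1 0 1" --pt "0 0 0 -0.2 2.5 0.1 1" --pt "0 0 0 -0.4 4.5 0.2 1" --pt "0 0 0 -0.5 6.5 0.3 1" --pt "0 0 0 -0.7 8.5 0.4 1" --pt "0 0 0 -0.9 11 0.6 1" --pt "0 0 0 -1.2 14 1 1" --pt "0 0 0 -1.5 18 2 1" --pt "0 0 0 -1.5 22 3 1" --pt "0 0 0 -1.5 25 4 1" --pt "0 0 0 -1.5 28 5 1" --pt "0 0 0 -1.5 28 5 1"

```text
time: 23.05
position: [0.5913, 0.0979, 0.1817]
tool_rot: [1.67, 1.827, -0.682]
ft_force: [0.4, 1.1, 0.2]
grip_width: 0.998
grip_force: 0.0
```

```bash
python3 st.py
python3 - <<'E'
from fit import *
K,T,p=snap('top')
np.save('pics/top_end.npy',p)
g=cv2.cvtColor(cv2.GaussianBlur(p,(0,0),.7),cv2.COLOR_RGB2LAB).astype(float)
def peaks(v,o,th=5):
    d=np.linalg.norm(np.diff(v,axis=0),axis=1);r=[]
    for k in range(1,len(d)-1):
        if d[k]>d[k-1] and d[k]>=d[k+1] and d[k]>th:
            a,b,c=d[k-1:k+2];r.append((float(round(o+k+.5+.5*(a-c)/(a-2*b+c),1)),int(round(b))))
    return r
c=np.array([(70,32,55),(70,-32,55)])/1000
print('carton top pred',proj(K,T,c@R.from_euler('z',1.653).as_matrix().T+[.6075,-.2045,.110]).round(1).tolist())
for q in (353,355,357,359,361,363,365): print('col',q,peaks(g[165:225,q-1:q+1].mean(1),165))
for r in (188,192,196,200,204): print('row',r,peaks(g[r-1:r+2,335:385].mean(0),335))
K,T,p=snap('wrist')
g=cv2.cvtColor(cv2.GaussianBlur(p,(0,0),.7),cv2.COLOR_RGB2LAB).astype(float)
for z,n in ((.165,'carton top'),(.11,'joint'),(.055,'seam'),(0,'bottom')):
    print(n,proj(K,T,np.array([(70,32,0),(70,-32,0)])/1000@R.from_euler('z',1.653).as_matrix().T+[.605,-.205,z]).round(1).tolist())
u=proj(K,T,np.array([(70,0,0)])/1000@R.from_euler('z',1.653).as_matrix().T+np.array([[.605,-.205,z] for z in (.03,.045,.06,.075,.09,.1,.12,.135,.15)]))
for x,y in u: 
    if 0<y<418: y=int(round(y)); print('row',y,peaks(g[y-1:y+2,200:360].mean(0),200,8))
E
```

```text
t 23.05 p [0.5913 0.0979 0.1817] tx [-0.061  0.707 -0.704] ty [0.996 0.092 0.006] tz [ 0.069 -0.701 -0.71 ]
q [-0.925  0.485  0.426  1.58   0.511  1.482 -0.563] f [0.4 1.1 0.2] w 0.998 0.0
carton frame mm -92.4 -27.6
carton top pred [[354.5, 208.4], [352.2, 183.5]]
col 353 [(173.7, 5), (184.3, 25), (199.0, 12), (203.3, 16), (208.3, 6), (212.2, 34)]
col 355 [(173.7, 6), (183.6, 10), (187.4, 5), (199.5, 6), (206.4, 10), (212.2, 34)]
col 357 [(173.7, 6), (183.0, 6), (207.6, 28), (212.1, 32)]
col 359 [(182.6, 7), (207.9, 30), (211.4, 35)]
col 361 [(173.7, 8), (182.5, 7), (207.9, 29), (211.1, 38)]
col 363 [(168.4, 6), (171.5, 11), (173.8, 14), (182.3, 8), (195.5, 6), (207.7, 28), (211.1, 37)]
col 365 [(169.4, 17), (171.8, 18), (174.5, 8), (179.9, 6), (207.5, 27), (211.1, 36)]
row 188 [(346.5, 19), (351.4, 16), (353.7, 27), (371.0, 23), (375.1, 19), (378.4, 6)]
row 192 [(345.4, 42), (348.9, 32), (351.4, 28), (353.8, 30), (371.0, 21), (376.9, 9)]
row 196 [(345.6, 38), (348.9, 32), (351.5, 32), (354.1, 27), (371.8, 19), (375.3, 6), (378.7, 6), (380.1, 5)]
row 200 [(346.2, 39), (349.5, 40), (
[... 389 characters left out ...]
 54), (227.3, 28), (229.6, 15), (235.4, 13), (246.4, 30), (300.5, 28), (326.4, 22), (328.8, 30), (333.5, 37), (336.3, 26), (350.3, 16), (353.4, 16)]
row 222 [(247.4, 8), (262.1, 14), (283.8, 13)]
row 233 [(222.9, 22), (225.9, 30), (229.7, 32), (232.5, 29), (245.5, 37), (298.9, 25), (316.5, 15), (319.4, 16), (322.7, 32), (326.2, 33), (328.9, 21), (332.6, 13), (338.3, 12), (350.4, 21), (354.7, 30)]
row 245 [(244.6, 40), (299.3, 41)]
row 257 [(244.4, 46), (260.5, 11), (283.4, 13), (299.9, 38)]
row 265 [(243.8, 37), (260.4, 18), (283.4, 16), (299.9, 39)]
row 283 [(244.6, 11), (302.3, 14), (317.3, 59), (334.6, 16)]
row 296 [(244.3, 12), (302.6, 10), (318.0, 60), (327.6, 17)]
row 310 [(311.4, 11)]
```

The carton stands in line with the stack, about 2 mm off in both x and y, and the gripper is clear. Handing in.

```bash
python3 -c "
from bench import ctrl
print(ctrl.close_job())"
```

```text
the job is handed in; nothing more can be done
None
```

I closed the carton, end flaps first and then the long flaps, set it upright on the stack about 2 mm off by my camera measurements, backed the arm clear and handed the job in at 23 s; the hand-in returned no verdict.

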